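Counterpoise the vessel on the trip balance

TASK

Before powder is weighed in, the two-pan balance must be tared for the vessel that stands on one of its pans: the small steel plate counterpoises the glass beaker, the large steel plate the stoppered bottle. Take the plate that belongs to that vessel out of the wooden block, by pressing down its end over the thumb well until it tips up and then gripping the raised end, and lay it flat on the empty pan, gently, so that the beam comes level. Leave the other plate in its pocket and do not disturb the vessels and vials.

Things in the scene. Friction and masses are not known exactly. Their poses are not given: they have to be found in the camera images.
- balance: Grey two-pan trip balance, fixed to the bench; base 110 x 270 mm, origin at the centre of its underside. Its y axis points along the beam to the left pan (seen from the robot side, at yaw 0), its x axis away from the robot. A grey housing between the pans is 54 x 66 mm and 101 mm high. The pans stay horizontal and are guided straight up and down.
- beam (a joint): Tilt of the balance beam in rad: 0 = level, positive = left pan up, stops at +-0.08 (pans +-8.8 mm). A light spring-like return levels it when the pans carry equal loads; any vessel or plate alone drives it to the stop.
- pan_left: Centre of the upper surface of the left flat steel pan, 112 mm in diameter, 110 mm from the balance's centre along its +y; 105 mm above the bench when level.
- pan_right: Centre of the upper surface of the right pan, the same, along the balance's -y.
- beaker: 100 ml glass beaker, 56 mm in diameter, 69 mm high, 55 g; origin at the centre of its underside. It stands on a pan or on the lab jack, a small scissor stand with a square aluminium top 105 mm above the bench.
- bottle: Round glass reagent bottle with ground stopper, 55 mm in diameter, 93 mm high, 90 g; origin at the centre of its underside. When the beaker is on the jack the bottle stands on a pan, and the other way round.
- block: Fixed wooden block, 92 (x) x 112 (y) x 32 mm high on a 98 x 118 mm foot, origin at the centre of its underside. Two pockets run along its x axis; in each a plate lies flush with the block's top on a shelf 26 mm above the bench, 1.2 mm play at either side. The plate's +x half juts out over a deep thumb well whose end wall is at block x = +38 mm, 9.5 mm past the plate's end.
- large_edge (a point): Edge of the large pocket's shelf on its centre line, at block x -2, y -26, z 26 mm; the plate tips over this edge. Its well is 48 mm wide, 40 mm long, floor 6 mm above the bench. Pressed down over the well until it leans more than about 30 degrees, the plate stays tipped up by its own weight, at 30 to 40 degrees, -x end some 15 to 20 mm above the block; otherwise it falls back flat.
- small_edge (a point): The same edge of the small pocket, at block x +7, y +27.5, z 26 mm. Its well is 43 mm wide, 31 mm long, floor 13 mm above the bench. The small plate behaves in the same way and stays at about 35 degrees, its -x end some 12 mm above the block.
- plate_large: Steel plate 64 (x) x 30 (y) x 6 mm, 90 g, counterpoise of the stoppered bottle; origin at the centre of its underside. It starts flush in the large pocket, its axes along the block's.
- plate_small: Steel plate 46 (x) x 25.4 (y) x 6 mm, 55 g, counterpoise of the beaker; origin at the centre of its underside. It starts flush in the small pocket, its axes along the block's.
- vial_white: Sample vial with white cap, 24 mm in diameter, 52 mm high, standing on the bench behind a pan; not to be moved.
- vial_black: Sample vial with black cap, same size, standing on the bench behind the other pan; not to be moved.
There are look-alikes about, which are no part of the job. What is shaped like the bottle but black is not meant. What is shaped like the plate_large but black is not meant.

How it is judged:
By the outcome, as a careful person would: the job done as asked, in the order asked, and still so for the second after the job is handed in, with the robot touching nothing.
It also fails if it takes over 53 s, if anything falls off the work surface, if the arm or the gripper's body presses on something with over 40 N, if the wrist force passes 120 N, or if a joint passes its speed limit or range.

ROBOT

A 6-joint arm with a two-finger parallel gripper is mounted at the origin on a cart in front of the work surface, level with it; the furniture and walls round the work are solid. World frame = base frame: x ahead of the robot, y to its left, z up, the work surface at z = 0. Lengths are in mm, angles in rad, forces in N, time in s.
With the tool pointing down it reaches from about 350 to 875 mm from the base axis. Payload 4.2 kg.
Tool frame: the origin (TCP) lies at the very end of the fingers, on their centre line; the grasp point (between the pads) lies arm.grip_point_offset behind it (arm.grip_point_offset is the distance from the TCP to the grasp point, in mm); z points along the fingers, y is the line along which they close (so a half turn about z gives the same grasp; the last joint's range is limited). The gripper opens to 85 mm and grips with 20 to 120 N. Pads are 22 mm wide; open, the fingers measure 114 mm over their backs; the gripper's body (76 mm by 85 mm) begins 54 mm behind the grasp point. The pads swing forward as they close: fully open they stand 13 mm farther back than shut.
Start: joints at [-0.939, 0.385, 0.008, 0, -1.194, -0.259], TCP at [227.654, -582.042, 231.312] pointing down, gripper open.
Joint ranges: [-3.14, 3.14], [-1.21, 2.06], [-1.07, 1.41], [-3.16, 2.05], [-2.99, -0.16], [-3.1, 3.1]. Speed limits (rad/s): [2.79, 2.79, 3.14, 3.14, 3.14, 3.14].

INTERFACE

Orientations are given as a unit quaternion [x, y, z, w].
In Python, from bench import arm, cams, ticket gives the robot as it stands.
- The arm moves only by the tool servo_tool, never from a script. Its argument "commands" is a list that holds one entry, the list of rows, each a list of 7 numbers: the closure in counts, from 0 (fully open) to 255 (shut), then the shift along the tool's x, y, z in m, then the turn, a rotation vector about the tool's x, y, z in degrees. In form: [[[grip, x, y, z, ax, ay, az], ...]]. A call has 1 to 10 rows; each row shifts and turns the commanded pose from where the row before left it, along the tool's axes as they then stand; what a row does not reach is not made up. A row lasts 1/12 s, in which the tool goes at most 41.7 mm and 7.16 degrees, less where a joint would pass 70% of its speed; a pose out of reach is approached as far as the arm can. A call with a gripper value outside its range is refused whole. The fingers move at their own pace and stop on an object; the grip force is fixed at half the most. Time passes only in rows, so rows that do not move let the fingers close. It gives the time, the measured TCP pose, the force, the opening and the grip force at its end, in the units of the state.
- arm.read_state(): the state, without advancing time (a new reading comes with each control period).
- cams.get_image(name): name is "scene" or "top"; returns a dict with "frame" (400x640x3 uint8, blue, green, red), "K" (3x3 intrinsics, pixels), "T" (4x4, takes a point from camera to world coordinates). Camera axes: x right, y up, looking along -z (the intrinsics and any distortion apply to the point x, -y, -z); pixel columns grow to the right and rows downward; lengths in mm; the calibration is good to about 2 mm. A picture is of the moment at which its call begins. There is no depth.
- ticket.job_done(): hands the job in; it is judged then, once.
The state is a dict: "clock": time; "joints": joint angles; "joint_vel": joint speeds; "joint_efforts": joint torques, N m; "position": TCP position; "ee_rot": TCP orientation; "contact_force": force on the tool from outside, world axes, zero at the start; "wrist_torque": the same for the moment, N m; "gripper_width": finger opening in mm; "grasp_force": force on a finger pad.
Only numpy, scipy, OpenCV 4.12 (cv2) and the standard library are available. Lean on these libraries where they do the work, as an engineer would, in place of code of your own. Each camera call takes 0.05 s, during which the arm holds its last target. There are 200 camera calls.

## Working session

There is one attempt and no reset: what is moved stays moved. The work goes in short steps, Python scripts to look and compute and a tool call to move; the robot and the scene stay as the last step left them, time stands still between calls to the robot, and variables do not carry over. Pictures are saved under pics/ and viewed, at most 10 in all, crops included, and the job is handed in when it is done.

Besides the shell and the picture viewer there is one more tool, called after "Request:" in YAML: its name, and indented under it one key for each argument. servo_tool: Moves the arm, as the interface text tells. Its arguments: {"type":"object","properties":{"commands":{"type":"array","items":{"type":"array","items":{"type":"array","items":{"type":"number"}}}}},"required":["commands"]}

```bash
mkdir -p pics; cat > h.py <<'E'
import numpy as np, cv2
from bench import arm, cams, ticket
from scipy.spatial.transform import Rotation as R
def ray(c,u,v,z):
    K,T=np.array(c["K"]),np.array(c["T"])
    d=np.linalg.inv(K)@[u,v,1]; d=T[:3,:3]@[d[0],-d[1],-d[2]]; o=T[:3,3]
    return o+d*(z-o[2])/d[2]
def proj(c,p):
    K,T=np.array(c["K"]),np.array(c["T"])
    q=T[:3,:3].T@(np.array(p)-T[:3,3]); q=K@[q[0],-q[1],-q[2]]
    return q[:2]/q[2]
E
python3 - <<'E'
from h import *
for n in("scene","top"):
    c=cams.get_image(n); cv2.imwrite(f"pics/{n}0.png",c["frame"]); print(n,np.round(c["K"],1).tolist(),np.round(c["T"],3).tolist(),[k for k in c])
s=arm.read_state(); print(s); print(arm.grip_point_offset)
E
```

```text
scene [[509.9, 0.0, 326.0], [0.0, 509.9, 197.9], [0.0, 0.0, 1.0]] [[-0.758, 0.28, -0.589, -250.459], [-0.652, -0.307, 0.693, 906.44], [0.013, 0.91, 0.415, 682.769], [0.0, 0.0, 0.0, 1.0]] ['frame', 'K', 'T']
top [[438.0, 0.0, 324.5], [0.0, 438.0, 201.6], [0.0, 0.0, 1.0]] [[0.01, 0.993, -0.122, 354.889], [-1.0, 0.011, 0.006, -23.835], [0.008, 0.122, 0.993, 1533.938], [0.0, 0.0, 0.0, 1.0]] ['frame', 'K', 'T']
{'clock': 0.1, 'joints': array([-9.39377184e-01,  3.85490109e-01,  6.79593389e-03, -3.90593376e-04,
       -1.19397166e+00, -2.58599397e-01]), 'joint_vel': array([-3.25548282e-04,  6.94019891e-04,  3.77948207e-03,  1.80577010e-03,
       -1.80525448e-04,  1.68905100e-05]), 'joint_efforts': array([-5.92679517e-04, -3.93319166e+01,  1.88929439e+01,  4.19800356e+00,
       -2.61304303e-03,  1.22975209e-05]), 'position': array([ 227.48339532, -581.60196119,  230.34432387]), 'ee_rot': array([-1.85261296e-01,  9.82688835e-01,  9.21858567e-04, -2.38533601e-04]), 'contact_force': array([ 0.1332752 ,  0.57847741, -0.3847441 ]), 'wrist_torque': array([0.06461715, 0.06263272, 0.0210456 ]), 'grasp_force': 0.0, 'gripper_width': 85.36694748538011}
18.700000000000003
```

View pics/scene0.png

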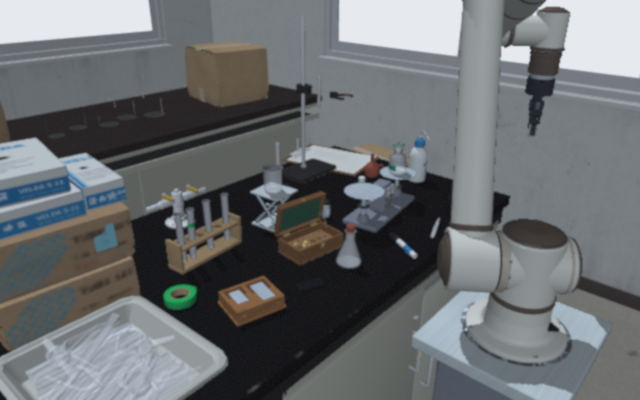

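View pics/top0.png

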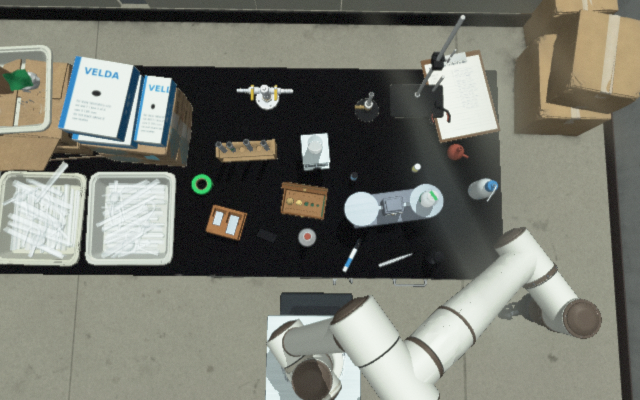

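```bash
python3 - <<'E'
from h import *
s=cv2.imread("pics/scene0.png");t=cv2.imread("pics/top0.png")
f=lambda i,x,y,w,h,W,H:cv2.resize(i[y:y+h,x:x+w],(W,H),interpolation=cv2.INTER_CUBIC)
a=f(s,250,130,200,110,800,440)
b=np.hstack([f(s,210,270,80,60,400,300),f(t,196,197,60,45,400,300)])
c=f(t,335,165,120,70,514,300)
d=f(t,290,125,57,60,285,300)
cv2.imwrite("pics/c1.png",np.vstack([b,np.hstack([c,d,np.zeros((300,1,3),np.uint8)])]))
cv2.imwrite("pics/c2.png",a)
E
```

```text
(no output)
```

View pics/c1.png

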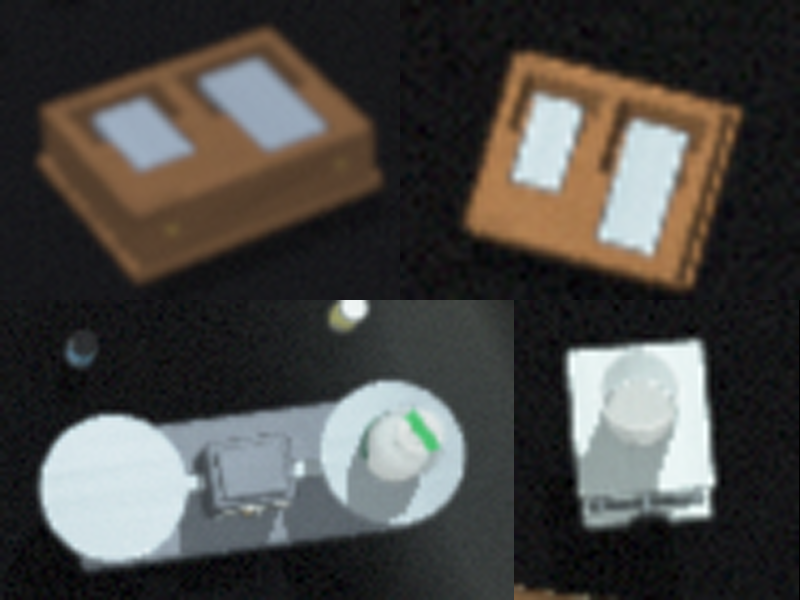

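View pics/c2.png

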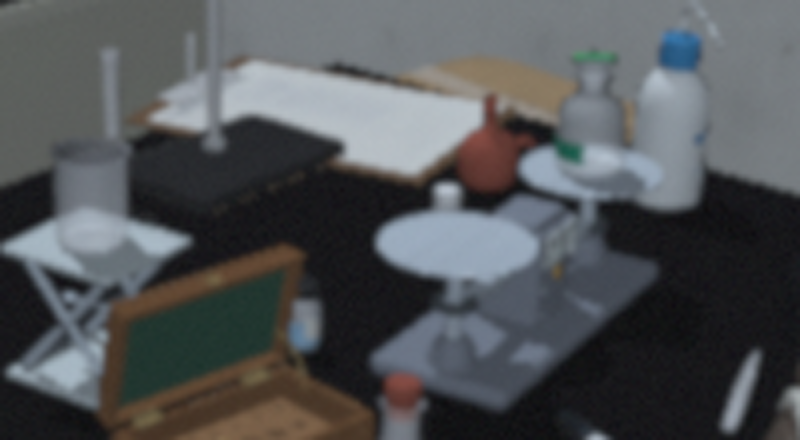

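```bash
cat > fit.py <<'E'
from h import *
from scipy.optimize import least_squares
cs,ct=cams.get_image("scene"),cams.get_image("top")
A=lambda l,ox,oy,s:[((x+.5)/s-.5+ox,(y+.5)/s-.5+oy) for x,y in l]
top=A([(115,52),(325,102),(278,285),(68,232)],196,197,20/3)
sc=A([(40,105),(270,28),(373,128),(137,210)],210,270,5)
B=[(46,56),(46,-56),(-46,-56),(-46,56)]
def w(p,q,z): c,s=np.cos(p[2]),np.sin(p[2]); return [p[0]+c*q[0]-s*q[1],p[1]+s*q[0]+c*q[1],z]
def res(p,cam,px): return np.concatenate([proj(cam,w(p,b,32))-u for b,u in zip(B,px)])
g=np.r_[ray(ct,226,222,32)[:2],-.2]
for nm,f in(("both",lambda p:np.r_[res(p,ct,top),res(p,cs,sc)]),("top",lambda p:res(p,ct,top)),("scene",lambda p:res(p,cs,sc))):
    r=least_squares(f,g); print(nm,r.x.round(3),np.round(r.fun,1))
# plate corners, top
print("plate",[ray(ct,u,v,32)[:2].round(1).tolist() for u,v in A([(226,118),(290,125),(255,255),(198,240)],196,197,20/3)])
print("plate s",[ray(cs,u,v,32)[:2].round(1).tolist() for u,v in A([(198,75),(267,53),(328,130),(262,153)],210,270,5)])
tp=A([(114,187),(392,153)],335,165,4.283); sp=A([(457,244),(591,171)],250,130,4)
for z,i in((113.8,0),(96.2,1)): print("pan",ray(ct,*tp[i],z).round(1),ray(cs,*sp[i],z).round(1))
E
python3 fit.py
```

```text
both [ 4.67927e+02  3.07074e+02 -2.44000e-01] [ 0.3 -0.2  0.1  0.5 -0.2 -1.  -0.2 -1.3  0.7  0.7 -0.1  0.1  0.  -0.4
  0.3  1.3]
top [ 4.66091e+02  3.06936e+02 -2.24000e-01] [-0.   0.6 -0.   0.6  0.2 -0.7 -0.1 -0.4]
scene [ 4.69467e+02  3.06433e+02 -2.56000e-01] [ 0.6  0.   0.  -0.2 -0.3 -0.6 -0.3  0.7]
plate [[491.8, 292.7], [488.5, 259.7], [421.5, 275.3], [428.8, 304.8]]
plate s [[495.3, 288.5], [485.2, 256.1], [422.1, 279.0], [431.1, 309.3]]
pan [ 508.6 -153.   113.8] [ 510.1 -151.6  113.8]
pan [ 539.4 -369.8   96.2] [ 541.4 -369.2   96.2]
```

Choice: the green-stoppered bottle is on the right pan (top px 430,200), the beaker is on the jack (315,150). So the large plate is needed. It is the right-hand one in the block (top px 231,226). Look-alikes rejected: the black plate on the bench (267,236) and the small plate (220,219). The crop confirms this. The left pan, up at (361,209), is empty.

```bash
cat >> h.py <<'E'
P=np.array([468.,307.,0]); YAW=-.243; BR=R.from_euler('z',YAW)
def blk(x,y,z): return P+BR.apply([x,y,z])
def tool(yaw,th=0):  # tool x along yaw+180deg, leaning th deg about tool y
    return R.from_euler('z',yaw)*R.from_matrix([[-1,0,0],[0,1,0],[0,0,-1]])*R.from_euler('y',th,degrees=True)
def rel(p,q):
    s=arm.read_state(); r=R.from_quat(s["ee_rot"])
    print("rotvec deg",np.degrees((r.inv()*q).as_rotvec()).round(2),"shift after rot mm",q.inv().apply(p-s["position"]).round(1),"shift now",r.inv().apply(p-s["position"]).round(1))
E
python3 -c "
from h import *
rel(blk(22,-26,120),tool(YAW))"
```

```text
rotvec deg [ 7.000e-02 -3.000e-02  3.528e+01] shift after rot mm [-41.6 894.5 110.7] shift now [-550.5  706.1  111.5]
```

Request:
servo_tool:
  commands:
    - [[255,0,0,0,0,0,7.06],[255,0,0,0,0,0,7.06],[255,0,0,0,0,0,7.06],[255,0,0,0,0,0,7.06],[255,0,0,0,0,0,7.06],[255,0,0.037,0,0,0,0],[255,0,0.037,0,0,0,0],[255,0,0.037,0,0,0,0],[255,0,0.037,0,0,0,0],[255,0,0.037,0,0,0,0]]

```text
clock: 1.03
position: [272.1, -400.9, 231.0]
ee_rot: [0.122, 0.993, 0.0, -0.0]
contact_force: [0.3, 0.7, 0.1]
gripper_width: 0.4
grasp_force: 0.0
```

Request:
servo_tool:
  commands:
    - [[255,-0.004,0.037,0,0,0,0],[255,-0.004,0.037,0,0,0,0],[255,-0.004,0.037,0,0,0,0],[255,-0.004,0.037,0,0,0,0],[255,-0.004,0.037,0,0,0,0],[255,-0.004,0.037,0,0,0,0],[255,-0.004,0.037,0,0,0,0],[255,-0.004,0.037,0,0,0,0],[255,-0.004,0.037,0,0,0,0],[255,-0.004,0.037,0,0,0,0]]

```text
clock: 1.87
position: [400.2, -51.2, 231.6]
ee_rot: [0.121, 0.993, 0.0, 0.0]
contact_force: [0.4, -0.2, 0.2]
gripper_width: -0.1
grasp_force: 0.0
```

Request:
servo_tool:
  commands:
    - [[255,0,0.037,0,0,0,0],[255,0,0.037,0,0,0,0],[255,0,0.037,0,0,0,0],[255,0,0.037,0,0,0,0],[255,0,0.037,0,0,0,0],[255,0,0.037,0,0,0,0],[255,0,0.037,0,0,0,0],[255,0,0.037,0,0,0,0],[255,0,0,0,0,0,0]]

```text
clock: 2.62
position: [473.1, 239.5, 230.6]
ee_rot: [0.119, 0.993, 0.001, 0.001]
contact_force: [0.7, -0.7, 0.1]
gripper_width: 0.2
grasp_force: 0.0
```

```bash
python3 -c "
from h import *
rel(blk(22,-26,45),tool(YAW)); s=arm.read_state(); print(s['clock'],s['gripper_width'],s['contact_force'])"
```

```text
rotvec deg [0.07 0.07 0.23] shift after rot mm [ -0.8  38.3 185.6] shift now [ -0.8  38.1 185.7]
2.6167 0.168717361893296 [ 0.73500704 -0.73214817  0.1475541 ]
```

Request:
servo_tool:
  commands:
    - [[255,-0.001,0.038,0,0,0,0],[255,0,0,0.04,0,0,0],[255,0,0,0.04,0,0,0],[255,0,0,0.04,0,0,0],[255,0,0,0.03,0,0,0],[255,0,0,0.02,0,0,0],[255,0,0,0.01,0,0,0],[255,0,0,0,0,0,0],[255,0,0,0,0,0,0]]

```text
clock: 3.37
position: [482.1, 271.1, 51.8]
ee_rot: [0.121, 0.993, 0.0, 0.0]
contact_force: [0.0, 0.1, 0.5]
gripper_width: -0.3
grasp_force: 0.0
```

```bash
python3 - <<'E'
from h import *
rel(blk(22,-26,23),tool(YAW))
c=cams.get_image("scene");t=cams.get_image("top");s=c["frame"];t=t["frame"]
f=lambda i,x,y,w,h,W,H:cv2.resize(i[y:y+h,x:x+w],(W,H),interpolation=cv2.INTER_CUBIC)
cv2.imwrite("pics/p1.png",np.hstack([f(s,205,235,100,100,400,400),f(t,190,180,80,80,400,400)]))
E
```

```text
rotvec deg [ 0.01  0.03 -0.  ] shift after rot mm [ 0.3  5.4 28.8] shift now [ 0.3  5.4 28.8]
```

View pics/p1.png

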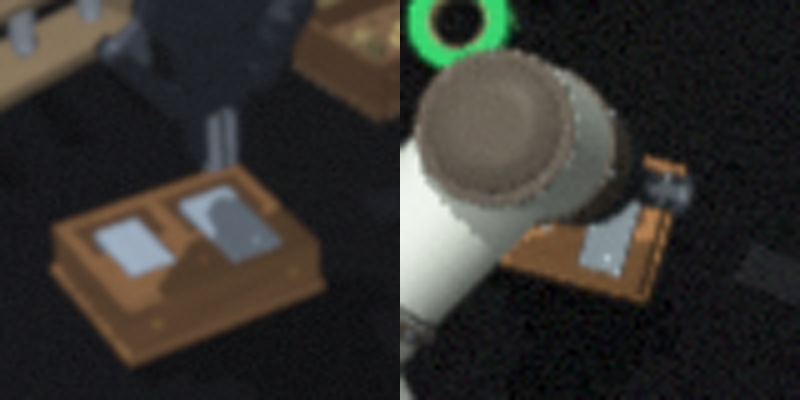

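The closed fingers (scene crop 220,165) hang over the well end of the large plate. I'll press down.

Request:
servo_tool:
  commands:
    - [[255,0,0.005,0,0,0,0],[255,0,0,0.008,0,0,0],[255,0,0,0.008,0,0,0],[255,0,0,0.003,0,0,0],[255,0,0,0.003,0,0,0],[255,0,0,0.003,0,0,0],[255,0,0,0.002,0,0,0],[255,0,0,0.001,0,0,0],[255,0,0,0,0,0,0]]

```text
clock: 4.22
position: [482.7, 275.6, 23.0]
ee_rot: [0.121, 0.993, -0.0, -0.0]
contact_force: [-0.3, -1.1, 0.5]
gripper_width: 0.3
grasp_force: 0.0
```

```bash
python3 - <<'E'
from h import *
rel(blk(22,-26,22),tool(YAW))
c=cams.get_image("scene");t=cams.get_image("top");s=c["frame"];t=t["frame"]
f=lambda i,x,y,w,h,W,H:cv2.resize(i[y:y+h,x:x+w],(W,H),interpolation=cv2.INTER_CUBIC)
cv2.imwrite("pics/p2.png",np.hstack([f(s,205,235,100,100,400,400),f(t,190,180,80,80,400,400)]))
E
```

```text
rotvec deg [-0.02 -0.01 -0.02] shift after rot mm [-0.1  0.9  1. ] shift now [-0.1  0.9  1. ]
```

View pics/p2.png

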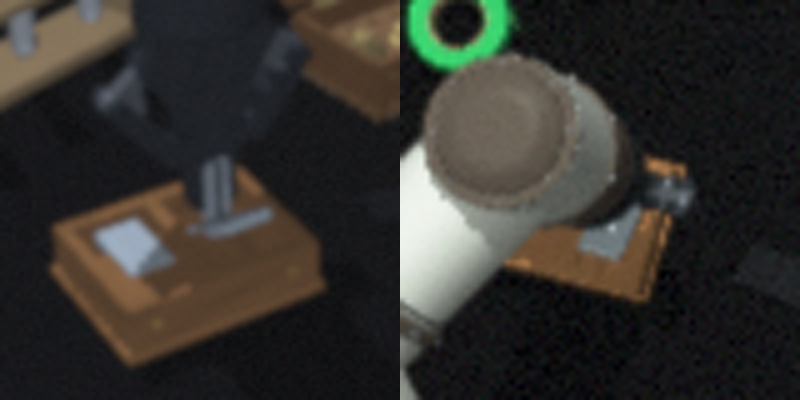

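The raised edge at crop (230,222) shows that the plate has tipped. I'll press slightly deeper, then withdraw and look.

Request:
servo_tool:
  commands:
    - [[255,0,0.001,0.001,0,0,0],[255,0,0,0.001,0,0,0],[255,0,0,0,0,0,0],[255,0,0,-0.003,0,0,0],[255,0,0,-0.01,0,0,0],[255,0,0,-0.04,0,0,0],[120,0,0,-0.04,0,0,0],[120,0,0,-0.04,0,0,0],[120,-0.03,0,0,0,0,0],[120,-0.03,0,0,0,0,0]]

```text
clock: 5.15
position: [542.7, 263.7, 160.0]
ee_rot: [0.12, 0.993, 0.003, 0.003]
contact_force: [0.0, 1.1, -0.6]
gripper_width: 45.2
grasp_force: 0.0
```

Request:
servo_tool:
  commands:
    - [[120,-0.03,0,0,0,7,0],[120,-0.03,0,0,0,7,0],[120,0,0,0,0,7,0],[120,0,0,0,0,7,0],[120,0,0,0,0,7,0],[120,0,0,0,0,0,0]]

```text
clock: 5.65
position: [601.1, 245.5, 145.3]
ee_rot: [0.118, 0.945, 0.036, -0.303]
contact_force: [-0.8, -0.4, -2.2]
gripper_width: 45.2
grasp_force: 0.0
```

```bash
python3 - <<'E'
from h import *
rel(blk(22,-26,100),tool(YAW,35))
s=arm.read_state();print(s['joints'].round(2),s['clock'],s['gripper_width'])
c=cams.get_image("scene");t=cams.get_image("top");s=c["frame"];t=t["frame"]
f=lambda i,x,y,w,h,W,H:cv2.resize(i[y:y+h,x:x+w],(W,H),interpolation=cv2.INTER_CUBIC)
cv2.imwrite("pics/p3.png",np.hstack([f(s,215,265,75,75,450,450),f(t,195,190,70,90,350,450)]))
E
```

```text
rotvec deg [-0.   -0.56 -0.37] shift after rot mm [ 73.9   1.7 107.1] shift now [ 72.9   1.2 107.8]
[ 0.45  0.77  0.49 -0.39 -1.77 -2.25] 5.65 45.246658787427876
```

View pics/p3.png

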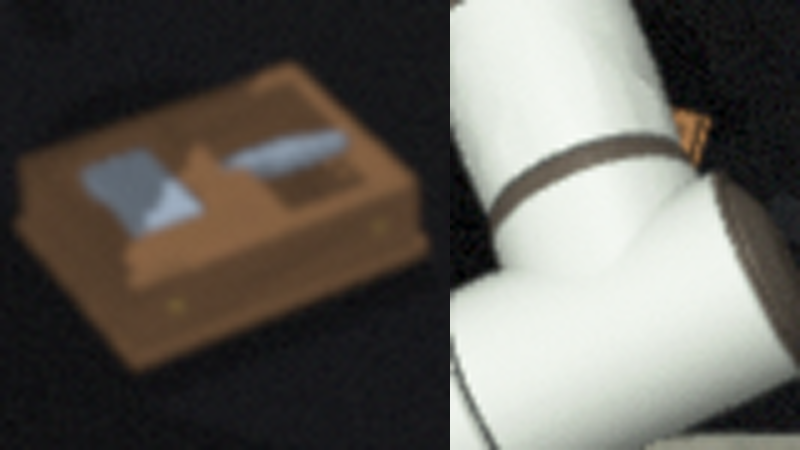

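```bash
python3 - <<'E'
from h import *
c=cams.get_image("scene")
def hit(px,yb):
    u,v=215+(px[0]+.5)/6-.5,265+(px[1]+.5)/6-.5
    a=BR.inv().apply(ray(c,u,v,0)-P);b=BR.inv().apply(ray(c,u,v,100)-P)
    t=(yb-a[1])/(b[1]-a[1]); return (a+t*(b-a)).round(1)
print(hit((348,152),-41),hit((345,130),-41),hit((225,165),-11))
for th in(30,35,40):
  for dx in(0,4,8):
    t=np.radians(th);L=33.5-dx;
    pts=[blk(-2-L*np.cos(t)+h*np.sin(t),y,26+L*np.sin(t)+h*np.cos(t)) for y in(-41,-11) for h in(0,6)]
    print(th,dx,[((proj(c,p)-[215,265])*6).round(0).tolist() for p in pts])
E
```

```text
[-21.9 -41.   36.5] [-20.3 -41.   45.1] [ 17.8 -11.   19.7]
30 0 [[358.0, 147.0], [353.0, 131.0], [284.0, 175.0], [280.0, 158.0]]
30 4 [[353.0, 147.0], [348.0, 131.0], [280.0, 175.0], [275.0, 158.0]]
30 8 [[348.0, 147.0], [344.0, 131.0], [275.0, 175.0], [271.0, 158.0]]
35 0 [[355.0, 139.0], [350.0, 123.0], [282.0, 167.0], [277.0, 151.0]]
35 4 [[351.0, 140.0], [346.0, 124.0], [278.0, 168.0], [272.0, 152.0]]
35 8 [[346.0, 141.0], [341.0, 125.0], [273.0, 169.0], [268.0, 153.0]]
40 0 [[353.0, 132.0], [347.0, 116.0], [279.0, 159.0], [273.0, 143.0]]
40 4 [[349.0, 134.0], [343.0, 118.0], [275.0, 161.0], [270.0, 145.0]]
40 8 [[344.0, 135.0], [339.0, 120.0], [271.0, 163.0], [266.0, 147.0]]
```

The plate stays tipped, at about 33°. Its raised end runs from crop (235,165) to (346,140), so it has slid some 6 mm into the well. Next I'll move in along the plate normal.

```bash
python3 - <<'E'
from h import *
q=tool(YAW,33); p=blk(-18.9,-26,39.4); print(p); rel(p,q)
E
```

```text
[443.39926788 286.31150128  39.4       ]
rotvec deg [-0.01 -1.94 -0.04] shift after rot mm [7.420e+01 1.000e-01 1.809e+02] shift now [6.800e+01 1.000e-01 1.833e+02]
```

Request:
servo_tool:
  commands:
    - [[120,0,0,0,0,-1.94,0],[120,0.037,0,0,0,0,0],[120,0.037,0,0,0,0,0],[120,0,0,0.04,0,0,0],[120,0,0,0.04,0,0,0],[120,0,0,0.03,0,0,0],[120,0,0,0.015,0,0,0],[120,0,0,0,0,0,0],[120,0,0,0,0,0,0]]

```text
clock: 6.55
position: [472.5, 279.8, 88.3]
ee_rot: [0.115, 0.952, 0.034, -0.281]
contact_force: [0.8, 0.2, 0.9]
gripper_width: 45.3
grasp_force: 0.0
```

```bash
python3 - <<'E'
from h import *
q=tool(YAW,33); p=blk(-18.9,-26,39.4); rel(p,q); rel(blk(22,-26,22),q)
c=cams.get_image("scene")["frame"]
cv2.imwrite("pics/p4.png",cv2.resize(c[240:320,215:295],(560,560),interpolation=cv2.INTER_CUBIC))
E
```

```text
rotvec deg [-0.03  0.1   0.17] shift after rot mm [-1.7 -0.7 57.3] shift now [-1.5 -0.7 57.3]
rotvec deg [-0.03  0.1   0.17] shift after rot mm [-45.4  -0.7  49.6] shift now [-45.3  -0.8  49.7]
```

View pics/p4.png

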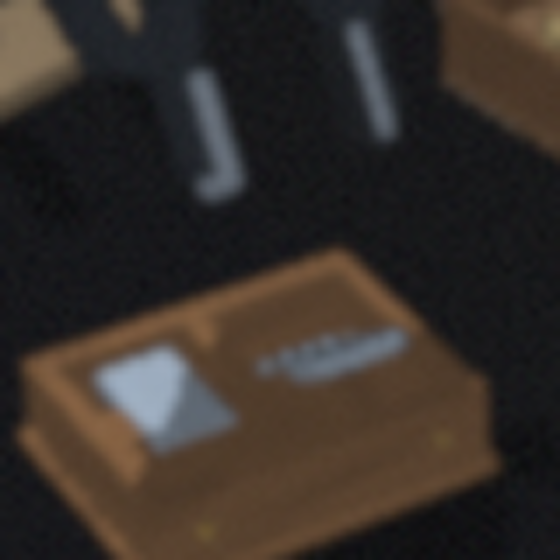

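The gripper straddles the raised end (crop 300–405, 330–380). I'll go in and grip.

Request:
servo_tool:
  commands:
    - [[120,-0.0015,-0.001,0.02,0,0,0.1],[120,0,0,0.015,0,0,0],[120,0,0,0.01,0,0,0],[120,0,0,0.007,0,0,0],[120,0,0,0.004,0,0,0],[120,0,0,0.001,0,0,0],[120,0,0,0,0,0,0]]

```text
clock: 7.18
position: [444.3, 285.6, 38.1]
ee_rot: [0.117, 0.952, 0.034, -0.282]
contact_force: [0.5, -0.4, 0.7]
gripper_width: 45.2
grasp_force: 0.0
```

```bash
python3 - <<'E'
from h import *
q=tool(YAW,33); p=blk(-18.9,-26,39.4); rel(p,q)
c=cams.get_image("scene")["frame"]
cv2.imwrite("pics/p5.png",cv2.resize(c[240:320,215:295],(560,560),interpolation=cv2.INTER_CUBIC))
E
```

```text
rotvec deg [ 0.03 -0.   -0.09] shift after rot mm [ 1.6  0.5 -0.5] shift now [ 1.6  0.5 -0.5]
```

View pics/p5.png

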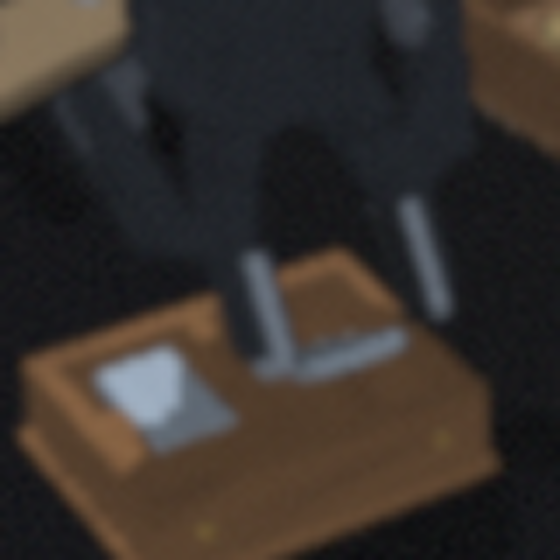

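Request:
servo_tool:
  commands:
    - [[120,0.0015,0.0005,0,0,0,0],[150,0,0,0,0,0,0],[170,0,0,0,0,0,0],[255,0,0,0,0,0,0],[255,0,0,0,0,0,0],[255,0,0,0,0,0,0],[255,0,0,0,0,0,0]]

```text
clock: 7.82
position: [443.1, 286.4, 38.9]
ee_rot: [0.117, 0.952, 0.035, -0.282]
contact_force: [1.4, 0.3, 2.8]
gripper_width: 26.6
grasp_force: 59.0
```

Request:
servo_tool:
  commands:
    - [[255,0.001,0,-0.002,0,0,0],[255,0.003,0,-0.005,0,0,0],[255,0.005,0,-0.008,0,0,0],[255,0.011,0,-0.017,0,0,0],[255,0.016,0,-0.025,0,0,0],[255,0.016,0,-0.025,0,0,0],[255,0.016,0,-0.025,0,0,0],[255,0,0,0,0,0,0]]

```text
clock: 8.48
position: [446.6, 286.8, 171.9]
ee_rot: [0.116, 0.953, 0.037, -0.278]
contact_force: [0.5, -0.6, -0.9]
gripper_width: 26.7
grasp_force: 59.2
```

Request:
servo_tool:
  commands:
    - [[255,0.016,0,-0.025,0,-6.6,0],[255,0.016,0,-0.025,0,-6.6,0],[255,0,0,-0.02,0,-6.6,0],[255,0,0,-0.02,0,-6.6,0],[255,0,0,0,0,-6.6,0],[255,0,0,0,0,0,0]]

```text
clock: 8.98
position: [448.2, 282.6, 263.6]
ee_rot: [0.12, 0.993, -0.001, 0.001]
contact_force: [-0.8, -0.7, -1.5]
gripper_width: 27.0
grasp_force: 59.2
```

```bash
python3 - <<'E'
from h import *
q=tool(YAW,0); rel(np.array([509,-152.5,180]),q)
c=cams.get_image("scene");s=arm.read_state();uv=proj(c,s["position"]);print(uv,s["gripper_width"],s["grasp_force"],s["position"])
x,y=(uv-40).astype(int)
cv2.imwrite("pics/p6.png",cv2.resize(c["frame"][y:y+80,x:x+80],(560,560),interpolation=cv2.INTER_CUBIC))
E
```

```text
rotvec deg [-0.12  0.08  0.13] shift after rot mm [-163.7 -407.7   83.6] shift now [-162.6 -407.9   84.7]
[261.06624938 195.24937735] 26.47271172501532 59.246081952005625 [448.96550954 283.12111155 262.96514053]
```

View pics/p6.png

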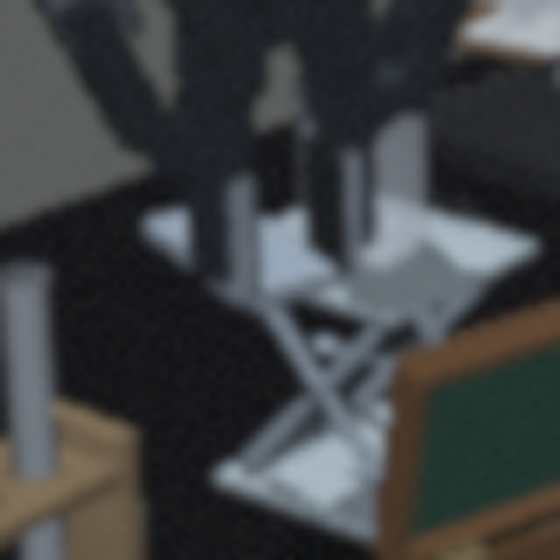

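```bash
python3 - <<'E'
from h import *
c=cams.get_image("scene");t=cams.get_image("top");s0=cv2.imread("pics/scene0.png",0);t0=cv2.imread("pics/top0.png",0)
# pocket check: large vs small brightness now/before
for nm,cc,i0 in(("scene",c,s0),):
    g=cv2.cvtColor(cc["frame"],6)
    for y in(-26,27.5):
        for x in (-25,-10,5): 
            u,v=proj(cc,blk(x,y,32)).round().astype(int); print(nm,x,y,g[v,u],i0[v,u])
R0=tool(YAW)
for z in(150,180,210,240):
    row=[]
    for y in range(260,-160,-40):
        pts=np.array([proj(c,np.array([475,y,z])+BR.apply([a,b,0])) for a,b in((-10,-20),(65,-20),(65,20),(-10,20))])
        m=np.zeros_like(s0);cv2.fillConvexPoly(m,pts.round().astype(int),1); row.append((y,int(s0[m>0].mean()),int(s0[m>0].std())))
    print(z,row)
E
```

```text
scene -25 -26 102 166
scene -10 -26 84 165
scene 5 -26 68 166
scene -25 27.5 106 105
scene -10 27.5 168 167
scene 5 27.5 168 169
150 [(260, 30, 25), (220, 109, 47), (180, 63, 31), (140, 46, 3), (100, 49, 8), (60, 60, 21), (20, 38, 19), (-20, 37, 37), (-60, 113, 65), (-100, 116, 61), (-140, 91, 51)]
180 [(260, 83, 58), (220, 87, 41), (180, 65, 20), (140, 60, 22), (100, 49, 22), (60, 38, 20), (20, 23, 7), (-20, 35, 36), (-60, 47, 37), (-100, 105, 58), (-140, 96, 49)]
210 [(260, 39, 29), (220, 90, 34), (180, 103, 39), (140, 76, 61), (100, 24, 4), (60, 26, 6), (20, 27, 6), (-20, 83, 59), (-60, 175, 30), (-100, 163, 41), (-140, 138, 59)]
240 [(260, 82, 60), (220, 137, 42), (180, 104, 53), (140, 36, 14), (100, 39, 7), (60, 41, 12), (20, 106, 64), (-20, 185, 2), (-60, 185, 6), (-100, 147, 31), (-140, 128, 8)]
```

Request:
servo_tool:
  commands:
    - [[255,-0.011,-0.03,0.007,0,0,0],[255,-0.011,-0.03,0.007,0,0,0],[255,-0.011,-0.03,0.007,0,0,0],[255,-0.011,-0.03,0.007,0,0,0],[255,-0.011,-0.03,0.007,0,0,0],[255,-0.011,-0.03,0.007,0,0,0],[255,-0.011,-0.03,0.007,0,0,0],[255,0,0,0,0,0,0],[255,0,0,0,0,0,0]]

```text
clock: 9.88
position: [476.6, 59.7, 213.0]
ee_rot: [0.125, 0.992, -0.001, -0.002]
contact_force: [1.4, 0.0, -0.8]
gripper_width: 26.6
grasp_force: 59.4
```

```bash
cat > m.py <<'E'
from h import *
from scipy.optimize import minimize
c=cams.get_image("scene");s=arm.read_state();g=cv2.cvtColor(c["frame"],6).astype(float)
p=s["position"];q=R.from_quat(s["ee_rot"]);print(p.round(1),s["gripper_width"],s["grasp_force"])
# plate as box: tool coords, centre offset (-d, 0, e), pitch a about tool y
def hull(d,e,a):
    B=np.array([(x,y,z) for x in(-32,32) for y in(-15,15) for z in(-3,3)])
    B=R.from_euler('y',a,degrees=True).apply(B)+[-d,0,e]
    return cv2.convexHull(np.float32([proj(c,p+q.apply(b)) for b in B]))
S=8
uv=proj(c,p).astype(int);x0,y0=uv-[35,30]
big=cv2.resize(g[y0:y0+60,x0:x0+70],None,fx=S,fy=S,interpolation=cv2.INTER_LINEAR)
def m(h,grow=0):
    im=np.zeros(big.shape,np.uint8);cv2.fillConvexPoly(im,((h-[x0,y0]+.5)*S).round().astype(int),1);return im
best=[]
for d in range(10,36,2):
  for e in np.arange(-10,6,1.):
    for a in range(-16,17,2):
      k=m(hull(d,e,a)); o=cv2.dilate(k,np.ones((25,25)))-k
      best.append((big[k>0].mean()-big[o>0].mean()-big[k>0].std(),d,e,a))
best.sort(reverse=True)
for b in best[:6]: print(np.round(b,1))
b=np.array(best[:40]);print(b[:,1:].mean(0),b[:,1:].std(0))
E
python3 m.py
```

```text
[476.9  60.8 213.5] 26.40675631799794 59.36249077320099
[ 8.3 24.  -1.   0. ]
[ 8.3 24.  -1.  -2. ]
[ 8.1 26.  -1.  -2. ]
[ 7.9 26.   0.   0. ]
[ 7.8 26.   0.  -2. ]
[ 7.5 28.   0.  -2. ]
[24.95 -0.65 -1.25] [2.40779983 0.96306801 1.88082429]
```

Request:
servo_tool:
  commands:
    - [[255,-0.0082,-0.0285,0,0,0,0],[255,-0.0082,-0.0285,0.002,0,0,0],[255,-0.0082,-0.0285,0.005,0,0,0],[255,-0.0082,-0.0285,0.005,0,0,0],[255,-0.0082,-0.0285,0.01,0,0,0],[255,-0.0082,-0.0285,0.01,0,0,0],[255,-0.0082,-0.0285,0.01,0,0,0],[255,0,0,0.01,0,0,0],[255,0,0,0,0,0,0],[255,0,0,0,0,0,0]]

```text
clock: 10.77
position: [483.7, -145.3, 161.6]
ee_rot: [0.122, 0.993, -0.0, -0.001]
contact_force: [-0.1, -0.0, -1.0]
gripper_width: 26.4
grasp_force: 59.5
```

```bash
python3 -c "
from h import *
s=arm.read_state();print(s['gripper_width'],s['contact_force'])
rel(np.array([484.7,-146.5,119]),tool(YAW))"
```

```text
26.377065653904566 [-0.05326026 -0.01458285 -0.99083769]
rotvec deg [-0.06 -0.13 -0.08] shift after rot mm [-1.3 -0.9 42.6] shift now [-1.4 -0.9 42.6]
```

Request:
servo_tool:
  commands:
    - [[255,-0.001,-0.001,0.015,0,0,0],[255,0,0,0.015,0,0,0],[255,0,0,0.008,0,0,0],[255,0,0,0.004,0,0,0],[255,0,0,0.001,0,0,0],[255,0,0,0.001,0,0,0],[255,0,0,0.001,0,0,0],[255,0,0,0.001,0,0,0],[255,0,0,0,0,0,0]]

```text
clock: 11.52
position: [484.4, -147.1, 116.5]
ee_rot: [0.122, 0.993, -0.0, 0.0]
contact_force: [0.4, -0.1, -0.5]
gripper_width: 26.6
grasp_force: 59.6
```

Request:
servo_tool:
  commands:
    - [[255,0,0,0.001,0,0,0],[255,0,0,0.001,0,0,0],[255,0,0,0.001,0,0,0],[255,0,0,0.001,0,0,0],[255,0,0,0,0,0,0],[255,0,0,0,0,0,0]]

```text
clock: 12.02
position: [483.8, -147.2, 111.9]
ee_rot: [0.122, 0.993, -0.0, -0.001]
contact_force: [0.3, -0.5, 0.7]
gripper_width: 26.4
grasp_force: 59.6
```

Request:
servo_tool:
  commands:
    - [[255,0,0,0.001,0,0,0],[255,0,0,0.001,0,0,0],[255,0,0,0.001,0,0,0],[255,0,0,0.001,0,0,0],[255,0,0,0,0,0,0],[255,0,0,0,0,0,0],[255,0,0,0,0,0,0],[255,0,0,0,0,0,0]]

```text
clock: 12.68
position: [483.8, -147.1, 108.0]
ee_rot: [0.122, 0.993, -0.0, -0.001]
contact_force: [-0.6, 0.2, -0.2]
gripper_width: 26.3
grasp_force: 59.6
```

```bash
cat > pan.py <<'E'
from h import *
# height of each pan from the scene picture: vertical shift against scene0 of a patch on the bottle / pan rim
c=cams.get_image("scene")["frame"];o=cv2.imread("pics/scene0.png")
f=lambda i,r:cv2.resize(cv2.cvtColor(i,6)[r[1]:r[3],r[0]:r[2]],None,fx=8,fy=8,interpolation=cv2.INTER_CUBIC)
t=f(o,(388,141,412,177)); w=f(c,(380,130,420,185))
r=cv2.matchTemplate(w,t,cv2.TM_CCOEFF_NORMED); _,v,_,l=cv2.minMaxLoc(r)
print("bottle shift px",(l[0]/8-8,l[1]/8-11),v)
cc=cams.get_image("scene"); print("px for +8.8mm",proj(cc,[540,-369,105])-proj(cc,[540,-369,96.2]))
s=arm.read_state();print(s["position"],s["contact_force"],s["clock"])
E
python3 pan.py
```

```text
bottle shift px (1.0, -2.5) 0.8419157862663269
px for +8.8mm [ 0.20213224 -2.62549267]
[ 483.77635441 -147.13194791  107.96574295] [ 0.32110384  0.12564803 -0.73674945] 12.7833
```

The beam is about level with the plate resting on the pan. I'll release slowly.

Request:
servo_tool:
  commands:
    - [[170,0,0,0,0,0,0],[165,0,0,0,0,0,0],[160,0,0,0,0,0,0],[155,0,0,0,0,0,0],[150,0,0,0,0,0,0],[145,0,0,0,0,0,0],[140,0,0,0,0,0,0],[130,0,0,0,0,0,0],[120,0,0,0,0,0,0],[120,0,0,0,0,0,0]]

```text
clock: 13.62
position: [483.9, -147.1, 108.0]
ee_rot: [0.122, 0.993, -0.0, -0.001]
contact_force: [0.2, 0.4, 0.1]
gripper_width: 45.5
grasp_force: 0.0
```

```bash
python3 pan.py
```

```text
bottle shift px (1.25, -2.25) 0.7504295110702515
px for +8.8mm [ 0.20213224 -2.62549267]
[ 483.90792957 -147.10461862  107.96577795] [ 0.15374745 -0.71764299  0.68316371] 13.7167
```

Released. I'll withdraw straight up, then over towards the robot.

Request:
servo_tool:
  commands:
    - [[120,0,0,-0.005,0,0,0],[120,0,0,-0.01,0,0,0],[120,0,0,-0.03,0,0,0],[120,0,0,-0.04,0,0,0],[120,0,0,-0.04,0,0,0],[120,0,0,-0.04,0,0,0],[120,0.03,0,0,0,0,0],[120,0.03,0,0,0,0,0],[120,0,0.03,0,0,0,0],[120,0,0.03,0,0,0,0]]

```text
clock: 14.55
position: [439.0, -74.3, 275.0]
ee_rot: [0.123, 0.992, 0.0, 0.001]
contact_force: [1.1, 0.2, 0.0]
gripper_width: 44.9
grasp_force: 0.0
```

Request:
servo_tool:
  commands:
    - [[120,0,0.04,-0.02,0,0,0],[120,0,0.04,-0.02,0,0,0],[120,0,0.04,0,0,0,0],[120,0,0.04,0,0,0,0],[120,0,0.04,0,0,0,0],[120,0,0,0,0,0,0],[120,0,0,0,0,0,0],[120,0,0,0,0,0,0],[120,0,0,0,0,0,0],[120,0,0,0,0,0,0]]

```text
clock: 15.38
position: [487.4, 113.3, 310.6]
ee_rot: [0.123, 0.992, -0.0, -0.0]
contact_force: [-0.9, -1.3, 0.3]
gripper_width: 45.2
grasp_force: 0.0
```

```bash
python3 pan.py; python3 - <<'E'
from h import *
c=cams.get_image("scene");t=cams.get_image("top");s=arm.read_state();print(s["position"],s["clock"])
# pan heights: rim ellipse mask match for left pan & bottle pan; plate polygon contrast in top
for nm,cc in(("scene",c),("top",t)):
    g=cv2.cvtColor(cc["frame"],6).astype(float);o=cv2.imread(f"pics/{nm}0.png",0).astype(float)
    for tag,ctr in(("L",(509.3,-152.3)),("R",(540.4,-369.5))):
        rs=[]
        for z in np.arange(92,119,2.):
            def ring(r): 
                a=np.linspace(0,2*np.pi,200);P3=[proj(cc,[ctr[0]+r*np.cos(k),ctr[1]+r*np.sin(k),z]) for k in a]
                return np.float32(P3)
            e=[]
            for im in(o,g):
                i,ou=[cv2.remap(im.astype(np.float32),ring(r)[:,0][None],ring(r)[:,1][None],1)[0] for r in(53,60)]
                e.append(np.median(i-ou)+np.mean(i-ou))
            rs.append(e)
        rs=np.array(rs);zz=np.arange(92,119,2.);print(nm,tag,"z before/after",zz[rs.argmax(0)],rs.max(0).round())
p=[proj(t,[509+a*.971+b*.241,-152.5-a*.241+b*.971,111]) for a,b in((-32,-15),(32,-15),(32,15),(-32,15))]
print(np.round(p,1).tolist())
d=cv2.absdiff(t["frame"],cv2.imread("pics/top0.png")).max(2)
n,l,st,ce=cv2.connectedComponentsWithStats((d>25).astype(np.uint8)); print([ (st[i].tolist(),ce[i].round(1).tolist()) for i in range(1,n) if st[i][4]>12])
E
```

```text
bottle shift px (0.25, -2.625) 0.9631816148757935
px for +8.8mm [ 0.20213224 -2.62549267]
[487.47864365 113.45064533 310.48377229] [-0.22686635 -0.0277465  -0.28432868] 15.4833
[487.54930784 113.74021133 310.31434598] 15.5833
scene L z before/after [114. 106.] [ 96. 100.]
scene R z before/after [ 96. 106.] [48. 42.]
top L z before/after [110. 104.] [283. 277.]
top R z before/after [ 96. 104.] [221. 221.]
[[363.1, 218.9], [367.8, 200.0], [358.9, 197.7], [354.2, 216.6]]
[([157, 168, 445, 232, 32371], [357.5, 307.9]), ([424, 183, 21, 32, 68], [438.3, 195.4]), ([358, 191, 14, 5, 20], [364.7, 192.4]), ([429, 190, 10, 11, 37], [433.5, 194.9]), ([418, 193, 4, 9, 14], [419.9, 197.3]), ([409, 196, 9, 17, 26], [412.0, 205.7]), ([355, 214, 8, 7, 16], [357.9, 218.0]), ([298, 347, 20, 8, 40], [306.9, 349.4])]
```

```bash
python3 -c "
from h import *
print(ticket.job_done())"
```

```text
the job is handed in; nothing more can be done
None
```

I laid the large steel plate on the empty left pan as counterpoise to the stoppered bottle and handed the job in at about 15.6 s. By image measurement both pans then stood at about 105 mm, so the beam is level. My 10 pictures were used up before placing, so I checked the placing by image measurements only, and I did not separately check that the plate lies flat or that the vials and beaker are unmoved.

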